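# Swap the battery pack in the contact test cradle

## Robot

A 7-joint arm with a two-finger parallel gripper is mounted at the origin on a cart in front of the work surface, level with it; the furniture and walls round the work are solid. World frame = base frame: x ahead of the robot, y to its left, z up, the work surface at z = 0. Lengths are in m, angles in rad, forces in N, time in s.
With the tool pointing down it reaches from about 0.375 to 0.925 m from the base axis. Payload 3.1 kg.
Tool frame: the origin (TCP) lies at the very end of the fingers, on their centre line; the grasp point (between the pads) lies 19 mm behind it; z points along the fingers, y is the line along which they close (so a half turn about z gives the same grasp; the last joint's range is limited). The gripper opens to 85 mm and grips with 20 to 120 N. Pads are 22 mm wide; open, the fingers measure 114 mm over their backs; the gripper's body (76 mm by 85 mm) begins 54 mm behind the grasp point. The pads swing forward as they close: fully open they stand 13 mm farther back than shut.
Start: joints at [1.237, 0.383, 0.044, 1.598, -0.018, 1.161, -0.05], TCP at [0.152, -0.632, 0.231] pointing down, gripper open.
Joint ranges: [-2.61, 2.61], [-0.41, 2.15], [-1.48, 1.57], [0, 2.5], [-1.57, 4.71], [0.05, 1.97], [-2.85, 2.85]. Speed limits (rad/s): [2.79, 2.79, 3.14, 3.14, 3.14, 3.14, 3.14].

## Interface

Orientations are given as a unit quaternion [x, y, z, w].
In Python, from rig import bot, optics, spot_in, silhouettes, mark_of gives the robot as it stands. The module is installed in compiled form; this text tells all that it offers.
- The arm moves only by the tool play_rows, never from a script. Its argument "rows" is a list that holds one entry, the list of rows, each a list of 5 numbers: the shift along the tool's x, y, z normalised to -1 to 1, where 1 is 2 cm, then the turn about the tool's z normalised to -1 to 1, where 1 is 4 degrees, then the opening, from 0 (shut) to 1 (fully open). In form: [[[tx, ty, tz, turn, hand], ...]]. A call has 1 to 12 rows; each row shifts and turns the commanded pose from where the row before left it, along the tool's axes as they then stand; what a row does not reach is not made up. A row lasts 1/12 s, in which the tool goes at most 41.7 mm and 7.16 degrees, less where a joint would pass 70% of its speed; a pose out of reach is approached as far as the arm can. A call with a number of a shift or a turn outside -1 to 1 is refused whole. A call with a gripper value outside its range is refused whole. The fingers move at their own pace and stop on an object; "newtons" is the grip in N (left out, the last holds). Time passes only in rows, so rows that do not move let the fingers close. It gives the time, the measured TCP pose, the force, the opening and the grip force at its end, in the units of the state.
- bot.get_obs(): the state, without advancing time (a new reading comes with each control period).
- optics.capture(name): name is "scene" or "top" or "wrist"; returns a dict with "pixels" (420x560x3 uint8, red, green, blue), "range_z" (420x560 float32, m along the optical axis (not along the pixel's ray), 0 where there is no reading), "fov_y" (degrees; the focal length in pixels is half the picture's height over the tangent of half this angle, whatever the lens; pixels are square), "cx", "cy" (the principal point, pixels), "world_from_camera" (4x4, takes a point from camera to world coordinates). Camera axes: x right, y down, z forward; pixel columns grow to the right and rows downward; lengths in m; the calibration is good to about 2 mm. A picture is of the moment at which its call begins.
- bot.close_job(): hands the job in; it is judged then, once.
Trained networks look in the newest picture that a camera, given by its name, has taken for a name from the list of things; names that differ only in an ending like _2 or _b are one class to them, and where a whole thing is asked for, a point or a joint stands for the part that bears it (a point fixed in the world has none). Each returns a list of dicts, best first, with "score" (0 to 1); they miss things now and then, are a little off and sometimes report something else, mostly with a low value. They report only what shows in the picture. A call takes as long as a camera call.
- spot_in(camera, thing): "point" ([x, y, z] in m, in the coordinates of the camera as it stood for that picture, good to about 4 mm: the middle of the surface that is visible of it).
- silhouettes(camera, thing): "region" (420x560 bool, what is visible of it).
- mark_of(camera, thing): "point" ([x, y, z] in m, in the coordinates of the camera as it stood for that picture, good to about 4 mm: a listed point, or the origin of a listed thing).
The state is a dict: "time": time; "q": joint angles; "dq": joint speeds; "joint_torque": joint torques, N m; "position": TCP position; "eef_rot": TCP orientation; "contact_force": force on the tool from outside, world axes, zero at the start; "wrist_torque": the same for the moment, N m; "gripper_width": opening from 0.0 (shut) to 1.0 (fully open); "grasp_force": force on a finger pad.
Only numpy, scipy, OpenCV 4.12 (cv2) and the standard library are available. Lean on these libraries where they do the work, as an engineer would, in place of code of your own. Each camera call takes 0.05 s, during which the arm holds its last target. There are 200 camera calls.

## Task

The tested battery pack in the test cradle is finished: press the latch's thumb pad so that the pack pops up, take it out and lay it flat on the rubber mat. Then load the fresh pack of the same length: its contact end goes under the lip against the sprung contacts first, then its other end is pressed down until the latch holds it. Leave the shorter pack and the other things on the bench where they are.

Things in the scene. Friction and masses are not known exactly. Their poses are not given: they have to be found in the camera images.
- cradle: battery test cradle, fixed to the bench: 166 x 80 mm aluminium base 6 mm thick, black guides. Origin: underside, below the middle of the bay; +x points to the contact end (away from the robot, within 30 deg), z up; base spans x -100 to +66 mm. Offsets given elsewhere are in this frame. At x -38 to +8 mm the bay has no side walls, so fingers can straddle a pack there
- bay (a point): centre of the bay floor (two rails), 12 mm above the bench, axes as the cradle. A seated pack's origin lies here, its axes parallel to the cradle's. The bay is closed at both ends by lip and latch: a pack enters or leaves only tilted about 15 to 18 deg, contact end low; laid flat it lands on lip and latch hook
- latch (a joint): sprung polished steel latch at the bay's -x end, rad: 0 = home, hooked over the pack's end step; 0.27 = open. Hinged along y at cradle x -46, z 7 mm. The hook's slope (from inner tip x -45, 33 mm up, to outer top x -52, 46 mm up) lets a pack's end be pressed down past it with about 6 to 10 N; it springs home by itself. A tilted pack let go rests on this slope
- thumb_pad (a point): middle of the top of the latch's ribbed thumb pad (30 x 28 mm) at cradle (-81, 0, 27) mm; pressing it down 7 to 9 mm (about 4 to 7 N; firm stop at 9 mm) opens the latch and the pack's end pops up
- contacts (a joint): sprung pair of 12 mm brass contact pins below the lip, m pushed in towards +x: 0 = free (faces at cradle x +44 mm), 0.004 with a pack seated, stop at 0.009; spring force 3 N free, 4.6 N seated, 6.7 N at the stop
- pack_tested: grey battery pack, 96 x 42 x 26 mm, about 0.18 kg, latched in the cradle at the start. Origin: centre of underside; +x is its contact end: brass strips, top step 10 mm long at height 20 mm; -x is its latch end: step 6 mm long at height 20 mm, four dark ribs on top beside it (x -39 to -27 mm). Between the steps the top is flat at 26 mm
- pack_fresh: pack of the same make, size and axes as pack_tested (96 mm long), lying right side up on the bench to the right of the cradle, any way round
- pack_short: similar but only 70 mm long pack of another model; does not fit the cradle; leave it. Same axes
- mat: black rubber mat, fixed, 170 x 120 x 3 mm, flat on the bench left of the cradle; origin: centre of underside, x along its length. The welder's 110 mm high bed begins beyond it at world y +0.35
- tape_roll: beige roll of tape 98 mm across, 25 mm high; bystander, leave where it is; origin under its centre
- mug: mug 82 mm across, 91 mm high, with handle; bystander, leave where it is; origin under its centre
- multimeter: multimeter 140 x 72 x 45 mm; bystander, leave where it is; origin under its centre
- pliers: pliers 177 mm long, 13 mm high; bystander, leave where it is; origin under its centre
- screwdriver: yellow-handled screwdriver 180 mm long; bystander, leave where it is; origin under its centre
- pack_fresh_contacts (a point): middle of the fresh pack's contact end face, 8 mm above its underside, at pack (+48, 0, 8) mm
- lip_edge (a point): lower edge of the fixed hold-down lip over the contact end, middle, at cradle (+43.5, 0, 33.7) mm; lip top 39 mm above the bench. A pack's 20 mm high end step goes under it. Side walls 46 mm apart from x +22 to +66 mm, 33 mm high, flared outward at the mouth (x +10 to +22) and at the top (to 42 mm)
- stop_face (a point): at cradle (-48, 0, 20) mm: top edge of the upright face of two posts that stop the seated pack's latch end; above it the posts slope back at 60 deg to (-55, 32) mm and guide the end forward as it is pressed down. Flared cheeks 46 mm apart beside them (x -54 to -40, to 31 mm above the bench)
- kicker (a joint): white sprung plate in the floor at cradle x -44 to -28, m raised: 0 = flush under a latched pack, 0.012 = up. Lifts the latch end of an unlatched pack about 12 mm (tilt about 8 deg), with 6.5 N falling to 4 N; the pack then stays popped up

How it is judged:
On the way, in this order (a step that is already met when the one before it is completed fails the run):
1. the latch is opened with the thumb pad and the tested pack's end pops up (value of joint latch above 0.1 rad and angle between pack_tested's own z axis and vertical above 0.04 rad), for 0.02 s.
2. the tested pack lies flat on the mat, let go (x of pack_tested in the frame of mat between -0.075 and 0.075 m and y of pack_tested in the frame of mat between -0.055 and 0.055 m and height (world z) of pack_tested below 0.008 m and angle between pack_tested's own z axis and vertical below 0.1 rad and linear speed of pack_tested below 0.03 m/s and contact force between the fingers and pack_tested below 0.1 N), for 0.2 s.
3. the fresh pack's contact end is down at the sprung contacts while its other end is still raised (angle between pack_fresh's own z axis and vertical above 0.07 rad and x of pack_fresh_contacts in the frame of bay above 0.037 m and z of pack_fresh_contacts in the frame of bay below 0.015 m), for 0.02 s.
4. the fresh pack is down and held by the latch (x of pack_fresh in the frame of bay between -0.003 and 0.003 m and y of pack_fresh in the frame of bay between -0.004 and 0.004 m and z of pack_fresh in the frame of bay between -0.002 and 0.002 m and angle between the x axis of pack_fresh and the x axis of bay, either way round below 0.08 rad and angle between pack_fresh's own z axis and vertical below 0.05 rad and value of joint contacts above 0.0025 m and value of joint latch below 0.05 rad and linear speed of pack_fresh below 0.02 m/s and x of pack_fresh_contacts in the frame of bay above 0.04 m), for 0.2 s.
At the end, for the whole second after the job is handed in: Fresh pack held level in the bay (within 3 mm lengthwise, 4 mm sideways, 2 mm in height), contact end on the sprung contacts pushed in over 2.5 mm, latch home over its other end; tested pack at rest flat on the mat, its middle over the mat (all of step 4 and x of pack_tested in the frame of mat between -0.075 and 0.075 m and y of pack_tested in the frame of mat between -0.055 and 0.055 m and height (world z) of pack_tested below 0.008 m and angle between pack_tested's own z axis and vertical below 0.1 rad and linear speed of pack_tested below 0.03 m/s); the robot touches nothing.
It fails at once if the shorter pack or another bystander is moved by more than 20 mm (distance of any of pack_short, tape_roll, mug, multimeter, pliers, screwdriver from where it was at the start of the episode above 0.02 m).
It also fails if it takes over 72 s, if anything falls off the work surface, if the arm or the gripper's body presses on something with over 40 N, if the wrist force passes 120 N, or if a joint passes its speed limit or range.

## Working session

There is one attempt and no reset: what is moved stays moved. The work goes in short steps, Python scripts to look and compute and a tool call to move; the robot and the scene stay as the last step left them, time stands still between calls to the robot, and variables do not carry over. Pictures are saved under pics/ and viewed, at most 10 in all, crops included, and the job is handed in when it is done.

Besides the shell and the picture viewer there is one more tool, called after "Request:" by a JSON object that holds its "op" and its "data". play_rows: Moves the arm, as the interface text tells. Its arguments: {"type":"object","properties":{"rows":{"type":"array"},"newtons":{"type":"number"}},"required":["rows"]}

```bash
mkdir -p pics; cat > h.py <<'E'
import numpy as np, cv2
from rig import bot, optics, spot_in, silhouettes, mark_of
def cap(n):
    return optics.capture(n)
def w(c,p):
    return (c["world_from_camera"]@np.r_[p,1])[:3]
def cloud(c):
    z=c["range_z"];H,W=z.shape;f=H/2/np.tan(np.radians(c["fov_y"])/2)
    v,u=np.mgrid[:H,:W]
    P=np.stack([(u-c["cx"])*z/f,(v-c["cy"])*z/f,z],-1)
    M=c["world_from_camera"]
    return P@M[:3,:3].T+M[:3,3]
def save(c,n): cv2.imwrite("pics/"+n+".png",c["pixels"][...,::-1])
E
python3 - <<'E'
from h import *
np.set_printoptions(precision=4,suppress=True)
print(bot.get_obs())
for cam in ("top","scene"):
    c=cap(cam);save(c,cam+"0")
    print(cam,c["world_from_camera"],c["fov_y"])
    for t in ["cradle","bay","thumb_pad","pack_tested","pack_fresh","pack_fresh_contacts","pack_short","mat","lip_edge","stop_face","tape_roll","mug","multimeter","pliers","screwdriver"]:
        print(t,[(round(d["score"],2),w(c,d["point"]).round(3)) for d in mark_of(cam,t)][:3])
E
```

```text
{'time': 0.0, 'q': array([ 1.2372,  0.3839,  0.0438,  1.5996, -0.0179,  1.1612, -0.0499]), 'dq': array([ 0.0002, -0.0007, -0.001 , -0.    ,  0.001 ,  0.0001, -0.0008]), 'joint_torque': array([  0.0002, -43.3457,   1.0246, -24.9511,   0.0106,   0.0114,
         0.    ]), 'position': array([ 0.1516, -0.6311,  0.2299]), 'eef_rot': array([ 0.993 ,  0.1177, -0.0002, -0.0013]), 'contact_force': array([0.9154, 0.2087, 0.3434]), 'wrist_torque': array([-0.0115,  0.017 ,  0.0103]), 'grasp_force': 0.0, 'gripper_width': 1.0004590340502475}
top [[-0.0225 -0.9912  0.1308  0.4669]
 [-0.9996  0.0243  0.012  -0.0448]
 [-0.015  -0.1305 -0.9913  0.9321]
 [ 0.      0.      0.      1.    ]] 57.73967329612337
cradle [(0.58, array([ 0.551, -0.01 , -0.002]))]
bay [(0.91, array([ 0.545, -0.013,  0.012]))]
thumb_pad [(0.68, array([0.472, 0.009, 0.024]))]
pack_tested [(0.85, array([ 0.549, -0.015,  0.012]))]
pack_fresh [(0.62, array([ 0.561, -0.327, -0.001])), (0.46, array([ 0.639, -0.208,  0.001]))]
pack_fresh_contacts [(0.8, array([ 0.6  , -0.305,  0.009])), (0.31, array([ 0.553, -0.013, -0.001]))]
pack_shor
[... 943 characters left out ...]
rray([ 0.562, -0.329,  0.004]))]
pack_fresh_contacts [(0.92, array([ 0.605, -0.307,  0.006]))]
pack_short [(0.56, array([ 0.462, -0.222,  0.001]))]
mat [(0.89, array([0.565, 0.215, 0.002]))]
lip_edge [(0.68, array([ 0.593, -0.027,  0.031])), (0.5, array([0.716, 0.086, 0.002]))]
stop_face [(0.94, array([0.501, 0.006, 0.022])), (0.59, array([ 0.553, -0.013,  0.012]))]
tape_roll [(0.8, array([ 0.638, -0.209,  0.002]))]
mug [(0.81, array([ 0.746,  0.268, -0.   ])), (0.31, array([ 0.552, -0.015,  0.012]))]
multimeter [(0.64, array([ 0.755, -0.306,  0.005]))]
pliers [(0.94, array([ 0.387, -0.04 ,  0.003])), (0.31, array([ 0.549, -0.014,  0.019]))]
screwdriver [(0.54, array([0.715, 0.089, 0.003]))]
```

View pics/top0.png

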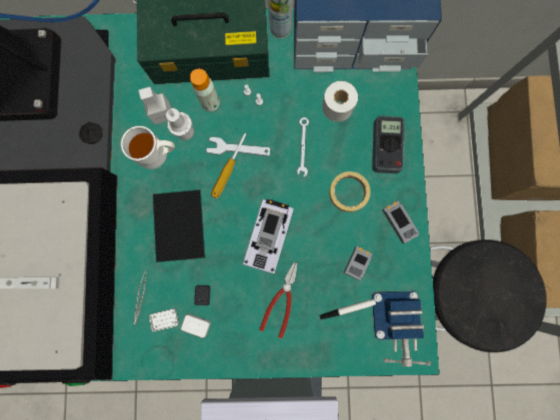

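```bash
cat > rect.py <<'E'
from h import *
def top_rect(cam,c,thing,zmin,zmax,reg=None):
    s=silhouettes(cam,thing)
    if not s: return None
    P=cloud(c);m=s[0]["region"]&(P[...,2]>zmin)&(P[...,2]<zmax)
    q=P[m]
    r=cv2.minAreaRect((q[:,:2]*1000).astype(np.float32))
    return s[0]["score"],r,np.median(q[:,2]),len(q)
E
python3 - <<'E'
from rect import *
np.set_printoptions(precision=4,suppress=True)
for cam in ("top","scene"):
    c=cap(cam)
    print(cam)
    for t,a,b in [("pack_fresh",.022,.03),("pack_tested",.034,.042),("pack_short",.015,.03),("mat",.001,.006),("cradle",.002,.009),("thumb_pad",.02,.035),("lip_edge",.036,.041)]:
        try: print(t,top_rect(cam,c,t,a,b))
        except Exception as e: print(t,e)
E
```

```text
top
pack_fresh (0.73, ((560.8145141601562, -327.6137390136719), (94.74224853515625, 43.09227752685547), 28.892669677734375), np.float64(0.02647522881825598), 602)
pack_tested (0.91, ((549.4639892578125, -12.345008850097656), (42.10354232788086, 89.9301528930664), 72.2394790649414), np.float64(0.039067079066053445), 593)
pack_short (0.66, ((464.6054992675781, -221.0640411376953), (42.60511016845703, 69.9950180053711), 63.326168060302734), np.float64(0.025673632663545998), 536)
mat (0.8, ((566.5829467773438, 213.98733520507812), (170.16285705566406, 122.36000061035156), 3.58443284034729), np.float64(0.003085723051010514), 2860)
cradle (0.77, ((534.8013305664062, -6.989784240722656), (80.05482482910156, 163.64395141601562), 72.36088562011719), np.float64(0.006037567153634793), 805)
thumb_pad (0.49, ((480.1302185058594, 9.4853515625), (24.658510208129883, 40.011322021484375), 70.02857208251953), np.float64(0.02713367483034368), 157)
lip_edge (0.63, ((559.3953857421875, -13.189640045166016), (63.683876037597656, 120.38888549804688), 65.17595672607422), np.float64(0.03877171160076409), 205
[... 401 characters left out ...]
1273498535156), 63.057106018066406), np.float64(0.025692375919645016), 206)
mat (0.82, ((564.3313598632812, 215.29086303710938), (171.12039184570312, 124.6606216430664), 4.644915580749512), np.float64(0.003433989644032409), 1992)
cradle (0.89, ((532.95263671875, -3.0038986206054688), (79.49376678466797, 166.96238708496094), 71.95999908447266), np.float64(0.006278628720892243), 432)
thumb_pad (0.46, ((481.19293212890625, 13.420446395874023), (27.591629028320312, 51.78755187988281), 70.7822494506836), np.float64(0.02731900090549544), 120)
lip_edge (0.69, ((553.9740600585938, -9.857490539550781), (62.148956298828125, 119.3584213256836), 68.78417205810547), np.float64(0.039034503073216986), 100)
```

The top view shows the cradle at about (268,236) with its contact end up and to the right. The mat is at (178,226), the fresh pack at (401,222) by the stool side, the short pack at (359,263) and the pliers at (283,303). I now have the cradle origin (0.551,-0.012, yaw -17.7°) and the fresh pack (0.561,-0.328, yaw +28.9°), so I can move.

```bash
cat > plan.py <<'E'
import sys
from h import *
CO=np.array([.551,-.0121]);CY=np.radians(-17.7)
def yaw_of(o):
    x,y,_,_=o["eef_rot"];return 2*np.arctan2(y,x)
def crd(x,y=0): return CO+np.array([np.cos(CY)*x-np.sin(CY)*y,np.sin(CY)*x+np.cos(CY)*y])
def plan(x,y,z,yaw_deg,n):
    o=bot.get_obs();p=o["position"];a=yaw_of(o)
    d=(np.radians(yaw_deg)-a+np.pi/2)%np.pi-np.pi/2
    s=(np.array([x,y,z])-p)/n
    print("from",p.round(4),np.degrees(a).round(2),"turn/row",round(-np.degrees(d)/n/4,3))
    R=[]
    for i in range(n):
        t=a+d*i/n;c,k=np.cos(t),np.sin(t)
        v=np.array([c*s[0]+k*s[1],k*s[0]-c*s[1],-s[2]])/.02
        R.append([*v.round(2),round(-np.degrees(d)/n/4,2)])
    for r in R: print([float(q) for q in r])
E
python3 -c "
from plan import *
plan(*crd(-81),.09,-17.7,36)"
```

```text
from [ 0.1519 -0.632   0.2313] 13.52 turn/row 0.217
[-95.47, -59.01, 0.2, 0.22]
[-96.35, -57.56, 0.2, 0.22]
[-97.21, -56.1, 0.2, 0.22]
[-98.05, -54.62, 0.2, 0.22]
[-98.87, -53.13, 0.2, 0.22]
[-99.66, -51.63, 0.2, 0.22]
[-100.43, -50.11, 0.2, 0.22]
[-101.18, -48.59, 0.2, 0.22]
[-101.9, -47.05, 0.2, 0.22]
[-102.6, -45.5, 0.2, 0.22]
[-103.28, -43.94, 0.2, 0.22]
[-103.93, -42.38, 0.2, 0.22]
[-104.56, -40.8, 0.2, 0.22]
[-105.17, -39.21, 0.2, 0.22]
[-105.75, -37.62, 0.2, 0.22]
[-106.3, -36.01, 0.2, 0.22]
[-106.84, -34.4, 0.2, 0.22]
[-107.35, -32.78, 0.2, 0.22]
[-107.83, -31.15, 0.2, 0.22]
[-108.29, -29.51, 0.2, 0.22]
[-108.72, -27.87, 0.2, 0.22]
[-109.13, -26.22, 0.2, 0.22]
[-109.52, -24.57, 0.2, 0.22]
[-109.88, -22.91, 0.2, 0.22]
[-110.21, -21.24, 0.2, 0.22]
[-110.52, -19.57, 0.2, 0.22]
[-110.8, -17.9, 0.2, 0.22]
[-111.06, -16.22, 0.2, 0.22]
[-111.29, -14.54, 0.2, 0.22]
[-111.5, -12.85, 0.2, 0.22]
[-111.68, -11.16, 0.2, 0.22]
[-111.84, -9.47, 0.2, 0.22]
[-111.97, -7.78, 0.2, 0.22]
[-112.07, -6.08, 0.2, 0.22]
[-112.15, -4.38, 0.2, 0.22]
[-112.21, -2.69, 0.2, 0.22]
```

```bash
sed -i 's/^def crd.*/def crd(x,y=0): return CO+np.array([np.cos(CY)*x-np.sin(CY)*y,np.sin(CY)*x+np.cos(CY)*y])\/1000/' plan.py
python3 -c "
from plan import *
plan(*crd(-81),.07,-17.7,36)"
```

```text
from [ 0.1519 -0.632   0.2313] 13.52 turn/row 0.217
[0.64, -0.77, 0.22, 0.22]
[0.63, -0.78, 0.22, 0.22]
[0.62, -0.79, 0.22, 0.22]
[0.61, -0.79, 0.22, 0.22]
[0.6, -0.8, 0.22, 0.22]
[0.58, -0.81, 0.22, 0.22]
[0.57, -0.82, 0.22, 0.22]
[0.56, -0.83, 0.22, 0.22]
[0.55, -0.84, 0.22, 0.22]
[0.53, -0.85, 0.22, 0.22]
[0.52, -0.85, 0.22, 0.22]
[0.51, -0.86, 0.22, 0.22]
[0.5, -0.87, 0.22, 0.22]
[0.48, -0.88, 0.22, 0.22]
[0.47, -0.88, 0.22, 0.22]
[0.46, -0.89, 0.22, 0.22]
[0.44, -0.9, 0.22, 0.22]
[0.43, -0.9, 0.22, 0.22]
[0.41, -0.91, 0.22, 0.22]
[0.4, -0.92, 0.22, 0.22]
[0.39, -0.92, 0.22, 0.22]
[0.37, -0.93, 0.22, 0.22]
[0.36, -0.93, 0.22, 0.22]
[0.34, -0.94, 0.22, 0.22]
[0.33, -0.94, 0.22, 0.22]
[0.32, -0.95, 0.22, 0.22]
[0.3, -0.95, 0.22, 0.22]
[0.29, -0.96, 0.22, 0.22]
[0.27, -0.96, 0.22, 0.22]
[0.26, -0.97, 0.22, 0.22]
[0.24, -0.97, 0.22, 0.22]
[0.23, -0.97, 0.22, 0.22]
[0.21, -0.98, 0.22, 0.22]
[0.2, -0.98, 0.22, 0.22]
[0.18, -0.98, 0.22, 0.22]
[0.17, -0.99, 0.22, 0.22]
```

Request:
{"op": "play_rows", "data": {"rows": [[[0.64,-0.77,0,0.22,0],[0.63,-0.78,0,0.22,0],[0.62,-0.79,0,0.22,0],[0.61,-0.79,0,0.22,0],[0.6,-0.8,0,0.22,0],[0.58,-0.81,0,0.22,0],[0.57,-0.82,0,0.22,0],[0.56,-0.83,0,0.22,0],[0.55,-0.84,0,0.22,0],[0.53,-0.85,0,0.22,0],[0.52,-0.85,0,0.22,0],[0.51,-0.86,0,0.22,0]]]}}

```text
time: 3.4
position: [0.2597, -0.4165, 0.2315]
eef_rot: [1.0, 0.025, 0.0, 0.0]
contact_force: [-0.1, 0.1, 0.5]
gripper_width: -0.005
grasp_force: 0.0
```

Request:
{"op": "play_rows", "data": {"rows": [[[0.5,-0.87,0,0.22,0],[0.48,-0.88,0,0.22,0],[0.47,-0.88,0,0.22,0],[0.46,-0.89,0,0.22,0],[0.44,-0.9,0,0.22,0],[0.43,-0.9,0,0.22,0],[0.41,-0.91,0,0.22,0],[0.4,-0.92,0,0.22,0],[0.39,-0.92,0,0.22,0],[0.37,-0.93,0,0.22,0],[0.36,-0.93,0,0.22,0],[0.34,-0.94,0,0.22,0]]]}}

```text
time: 4.4
position: [0.3679, -0.2022, 0.2316]
eef_rot: [0.998, -0.067, 0.0, 0.0]
contact_force: [-0.2, -0.3, -0.0]
gripper_width: -0.001
grasp_force: 0.0
```

Request:
{"op": "play_rows", "data": {"rows": [[[0.33,-0.94,0.6,0.22,0],[0.32,-0.95,0.6,0.22,0],[0.3,-0.95,0.6,0.22,0],[0.29,-0.96,0.6,0.22,0],[0.27,-0.96,0.6,0.22,0],[0.26,-0.97,0.6,0.22,0],[0.24,-0.97,0.6,0.22,0],[0.23,-0.97,0.6,0.22,0],[0.21,-0.98,0.6,0.22,0],[0.2,-0.98,0.6,0.22,0],[0.18,-0.98,0.6,0.22,0],[0.17,-0.99,0.6,0.22,0]]]}}

```text
time: 5.4
position: [0.477, 0.0116, 0.087]
eef_rot: [0.987, -0.158, 0.0, -0.0]
contact_force: [0.3, -0.1, -0.0]
gripper_width: -0.0
grasp_force: 0.0
```

Request:
{"op": "play_rows", "data": {"rows": [[[-0.15,0,0.9,0,0],[0,0,0.9,0,0],[0,0,0.8,0,0],[0,0,0.2,0,0],[0,0,0.2,0,0],[0,0,0.2,0,0],[0,0,0.2,0,0],[0,0,0,0,0],[0,0,0,0,0]]]}}

```text
time: 6.15
position: [0.4728, 0.0123, 0.0204]
eef_rot: [0.987, -0.158, -0.001, 0.0]
contact_force: [-4.1, 0.8, 7.5]
gripper_width: -0.001
grasp_force: 3.9
```

Request:
{"op": "play_rows", "data": {"rows": [[[0,0,0.1,0,0],[0,0,0,0,0],[0,0,0,0,0],[0,0,0,0,0]]]}}

```text
time: 6.48
position: [0.4728, 0.0123, 0.0198]
eef_rot: [0.987, -0.158, -0.001, 0.001]
contact_force: [-7.4, 0.7, 17.2]
gripper_width: -0.001
grasp_force: 9.4
```

```bash
python3 - <<'E'
from h import *
c=cap("scene")
f=c["pixels"];P=cloud(c);m=(abs(P[...,0]-.53)<.12)&(abs(P[...,1])<.09)&(P[...,2]<.08)
v,u=np.where(m);a=f[v.min()-20:v.max()+20,u.min()-20:u.max()+20]
cv2.imwrite("pics/p1.png",cv2.resize(a,None,fx=4,fy=4,interpolation=cv2.INTER_CUBIC)[...,::-1][:600,:800])
print(v.min(),v.max(),u.min(),u.max())
E
```

```text
201 260 226 335
```

View pics/p1.png

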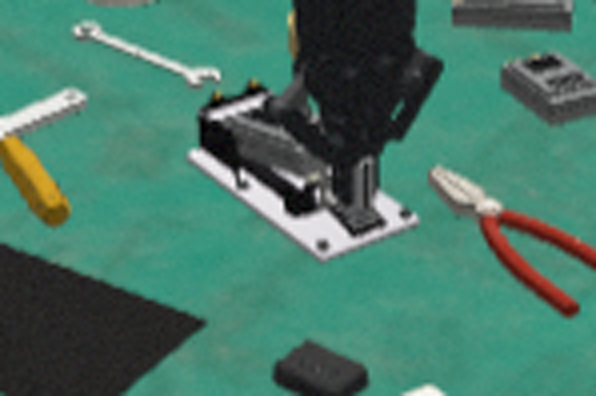

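Request:
{"op": "play_rows", "data": {"rows": [[[0,0,-1,0,0],[0,0,-1,0,0.5],[0,0,-1,0,1],[0.5,0,-1,0,1],[1,0,0,0,1],[1,0,0,0,1],[0.8,0,0,0,1],[0,0,0,0,1],[0,0,0,0,1]]]}}

```text
time: 7.28
position: [0.5373, -0.0092, 0.0983]
eef_rot: [0.987, -0.159, 0.001, -0.0]
contact_force: [-0.8, -0.7, -0.6]
gripper_width: 0.998
grasp_force: 0.0
```

```bash
python3 - <<'E'
from h import *
o=bot.get_obs();print(o["position"].round(4),o["gripper_width"])
c=cap("wrist");save(c,"w1");print(c["world_from_camera"].round(3))
c=cap("scene");P=cloud(c);m=silhouettes("scene","pack_tested")
for s in m[:1]:
    q=P[s["region"]];q=q[q[:,2]>.02]
    d=q[:,:2]-[.551,-.0121];x=d@[.9527,-.304];y=d@[.304,.9527]
    for a in range(-50,50,10):
        k=(abs(x*1000-a)<5)&(abs(y)<.018)
        if k.sum()>3: print(a,k.sum(),np.percentile(q[k,2],[10,50,90]).round(4))
E
```

```text
[ 0.5373 -0.0092  0.0983] 0.9980114224457768
[[-0.312 -0.91  -0.274  0.608]
 [-0.95   0.299  0.091 -0.033]
 [-0.001  0.289 -0.957  0.241]
 [ 0.     0.     0.     1.   ]]
-50 73 [0.0501 0.0577 0.0643]
-40 35 [0.064  0.0668 0.0689]
-30 8 [0.0641 0.0665 0.0671]
-20 9 [0.0588 0.0607 0.0629]
-10 12 [0.0556 0.057  0.0591]
0 8 [0.051  0.0534 0.0541]
10 9 [0.048  0.0492 0.0503]
20 5 [0.0442 0.0469 0.0477]
```

View pics/w1.png

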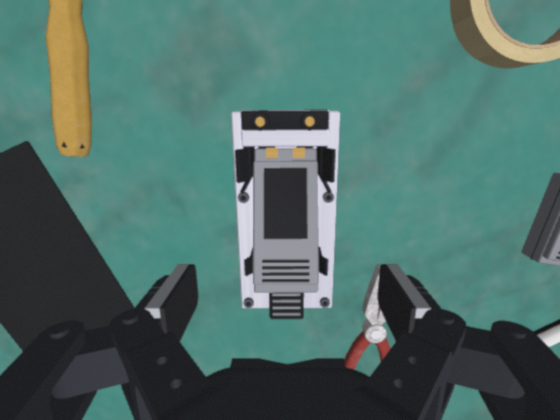

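The wrist view shows the pack popped out of the lip: its contact strips are visible at (285,153) and its latch end sits over the hook at (286,290). The tilt is about 20° and the pack is centred between the open fingers. I'll grasp it here and lift straight up.

Request:
{"op": "play_rows", "data": {"rows": [[[0,0,1,0,1],[0,0,1,0,1],[0,0,1,0,1],[0,0,0.7,0,1],[0,0,0,0,0.2],[0,0,0,0,0.2],[0,0,0,0,0.2],[0,0,0,0,0.2],[0,0,0,0,0.2],[0,0,0,0,0.2],[0,0,0,0,0.2]]], "newtons": 25}}

```text
time: 8.35
position: [0.5373, -0.0085, 0.0245]
eef_rot: [0.987, -0.158, 0.001, -0.0]
contact_force: [-0.8, 0.1, 4.4]
gripper_width: 0.479
grasp_force: 31.7
```

Request:
{"op": "play_rows", "data": {"rows": [[[-0.1,0,-0.3,0,0.2],[-0.1,0,-0.5,0,0.2],[0,0,-1,0,0.2],[0,0,-1,0,0.2],[0,0,-1,0,0.2],[0,0,-1,0,0.2],[0,0,0,0,0.2]]]}}

```text
time: 8.93
position: [0.5352, -0.0073, 0.1237]
eef_rot: [0.987, -0.158, 0.004, -0.0]
contact_force: [1.7, -0.3, -0.9]
gripper_width: 0.489
grasp_force: 31.3
```

```bash
cat > prof.py <<'E'
from h import *
def prof(thing,cam="scene",tool=True,ctr=None,yaw=None,save_as=None,zmin=.01):
    o=bot.get_obs();x,y,_,_=o["eef_rot"]
    a=2*np.arctan2(y,x) if yaw is None else yaw
    p=o["position"][:2] if ctr is None else np.array(ctr)
    print(o["time"],o["position"].round(4),np.degrees(a).round(2),o["gripper_width"].__round__(3),o["contact_force"].round(1))
    c=cap(cam);P=cloud(c);m=silhouettes(cam,thing)
    if save_as: save(c,save_as)
    for s in m[:1]:
        q=P[s["region"]];q=q[q[:,2]>zmin]
        d=q[:,:2]-p;X=d@[np.cos(a),np.sin(a)];Y=d@[-np.sin(a),np.cos(a)]
        print(s["score"],"x",np.percentile(X,[2,98]).round(4),"y",np.percentile(Y,[2,98]).round(4))
        for b in range(-80,90,10):
            k=(abs(X*1000-b)<5)
            if k.sum()>3: print(b,k.sum(),np.percentile(q[k,2],[5,50,95]).round(4))
E
python3 -c "
from prof import *
prof('pack_tested',save_as='s2')"
```

```text
8.9333 [ 0.5352 -0.0073  0.1237] -18.17 0.489 [ 1.7 -0.3 -0.9]
0.86 x [-0.0415  0.0465] y [-0.0155  0.0238]
-40 83 [0.1487 0.1559 0.163 ]
-30 64 [0.147  0.1629 0.1668]
-20 32 [0.1432 0.1596 0.1667]
-10 11 [0.1417 0.1581 0.1635]
0 4 [0.1573 0.1584 0.1589]
30 11 [0.1236 0.1307 0.1412]
40 16 [0.1194 0.1301 0.1385]
50 8 [0.1188 0.1261 0.1326]
```

Request:
{"op": "play_rows", "data": {"rows": [[[-0.19,-0.95,0,0,0.2],[-0.19,-0.95,0,0,0.2],[-0.19,-0.95,0,0,0.2],[-0.19,-0.95,0,0,0.2],[-0.19,-0.95,0,0,0.2],[-0.19,-0.95,0.2,0,0.2],[-0.19,-0.95,0.4,0,0.2],[-0.19,-0.95,0.6,0,0.2],[-0.19,-0.95,0.6,0,0.2],[-0.19,-0.95,0.6,0,0.2],[-0.19,-0.95,0.6,0,0.2],[0,0,0.8,0,0.2]]]}}

```text
time: 10.03
position: [0.5563, 0.2105, 0.042]
eef_rot: [0.988, -0.155, -0.001, -0.002]
contact_force: [0.4, 2.2, -1.4]
gripper_width: 0.484
grasp_force: 31.1
```

Request:
{"op": "play_rows", "data": {"rows": [[[0,0,0.8,0,0.2],[0,0,0.4,0,0.2],[0,0,0.2,0,0.2],[0,0,0.2,0,0.2],[0,0,0.2,0,0.2],[0,0,0,0,0.2],[0,0,0,0,0.2]]], "newtons": 20}}

```text
time: 10.62
position: [0.5573, 0.2045, 0.0074]
eef_rot: [0.987, -0.158, -0.0, -0.0]
contact_force: [-0.2, 1.2, 1.5]
gripper_width: 0.489
grasp_force: 31.5
```

Request:
{"op": "play_rows", "data": {"rows": [[[0,0,0.15,0,0.2],[0,0,0,0,0.2],[0,0,0,0,0.6],[0,0,0,0,0.8],[0,0,0,0,1],[0,0,0,0,1],[0,0,-0.5,0,1],[0,0,-1,0,1],[0,0,-1,0,1],[0,0,-1,0,1],[0,0,-1,0,1],[0,0,-1,0,1]]]}}

```text
time: 11.62
position: [0.5579, 0.204, 0.1159]
eef_rot: [0.987, -0.158, 0.0, -0.0]
contact_force: [0.0, 0.3, -0.4]
gripper_width: 0.998
grasp_force: 0.0
```

```bash
python3 -c "
from prof import *
prof('pack_tested',cam='scene',ctr=(.567,.2145),yaw=.07,zmin=.01)
from plan import *
plan(.5608-.022*.875,-.3276-.022*.483,.14,28.9,36)"
```

```text
11.6167 [0.5579 0.204  0.1159] 4.01 0.998 [ 0.   0.3 -0.4]
0.72 x [-0.0551  0.0381] y [-0.0343  0.0257]
-60 8 [0.0156 0.0195 0.0226]
-50 74 [0.0113 0.0211 0.0287]
-40 93 [0.0118 0.0249 0.0316]
-30 61 [0.0153 0.0293 0.0315]
-20 57 [0.0158 0.0293 0.0315]
-10 54 [0.0147 0.0294 0.0313]
0 56 [0.014  0.0294 0.0316]
10 55 [0.0156 0.0293 0.0311]
20 50 [0.0161 0.0294 0.0316]
30 31 [0.0123 0.0292 0.0313]
40 18 [0.0147 0.0222 0.0287]
from [0.561  0.2056 0.119 ] -18.18 turn/row -0.327
[0.21, 0.73, -0.03, -0.33]
[0.19, 0.73, -0.03, -0.33]
[0.18, 0.73, -0.03, -0.33]
[0.16, 0.74, -0.03, -0.33]
[0.14, 0.74, -0.03, -0.33]
[0.13, 0.75, -0.03, -0.33]
[0.11, 0.75, -0.03, -0.33]
[0.09, 0.75, -0.03, -0.33]
[0.07, 0.75, -0.03, -0.33]
[0.06, 0.75, -0.03, -0.33]
[0.04, 0.75, -0.03, -0.33]
[0.02, 0.76, -0.03, -0.33]
[0.01, 0.76, -0.03, -0.33]
[-0.01, 0.76, -0.03, -0.33]
[-0.03, 0.76, -0.03, -0.33]
[-0.05, 0.75, -0.03, -0.33]
[-0.06, 0.75, -0.03, -0.33]
[-0.08, 0.75, -0.03, -0.33]
[-0.1, 0.75, -0.03, -0.33]
[-0.11, 0.75, -0.03, -0.33]
[-0.13, 0.74, -0.03, -0.33]
[-0.15, 0.74, -0.03, -0.33]
[-0.17, 0.74, -0.03, -0.33]
[-0.18, 0.73, -0.03, -0.33]
[-0.2, 0.73, -0.03, -0.33]
[-0.22, 0.72, -0.03, -0.33]
[-0.23, 0.72, -0.03, -0.33]
[-0.25, 0.71, -0.03, -0.33]
[-0.26, 0.71, -0.03, -0.33]
[-0.28, 0.7, -0.03, -0.33]
[-0.3, 0.7, -0.03, -0.33]
[-0.31, 0.69, -0.03, -0.33]
[-0.33, 0.68, -0.03, -0.33]
[-0.34, 0.67, -0.03, -0.33]
[-0.36, 0.67, -0.03, -0.33]
[-0.37, 0.66, -0.03, -0.33]
```

The tested pack lies flat on the mat, top at 29 mm. Next is the fresh pack.

Request:
{"op": "play_rows", "data": {"rows": [[[0.21,0.73,0,-0.33,1],[0.19,0.73,0,-0.33,1],[0.18,0.73,0,-0.33,1],[0.16,0.74,0,-0.33,1],[0.14,0.74,0,-0.33,1],[0.13,0.75,0,-0.33,1],[0.11,0.75,0,-0.33,1],[0.09,0.75,0,-0.33,1],[0.07,0.75,0,-0.33,1],[0.06,0.75,0,-0.33,1],[0.04,0.75,0,-0.33,1],[0.02,0.76,0,-0.33,1]]]}}

```text
time: 12.72
position: [0.5508, 0.022, 0.1137]
eef_rot: [1.0, -0.02, -0.001, 0.0]
contact_force: [0.5, -0.6, -0.4]
gripper_width: 1.0
grasp_force: 0.0
```

Request:
{"op": "play_rows", "data": {"rows": [[[0.01,0.76,0,-0.33,1],[-0.01,0.76,0,-0.33,1],[-0.03,0.76,0,-0.33,1],[-0.05,0.75,0,-0.33,1],[-0.06,0.75,0,-0.33,1],[-0.08,0.75,0,-0.33,1],[-0.1,0.75,0,-0.33,1],[-0.11,0.75,0,-0.33,1],[-0.13,0.74,0,-0.33,1],[-0.15,0.74,0,-0.33,1],[-0.17,0.74,0,-0.33,1],[-0.18,0.73,0,-0.33,1]]]}}

```text
time: 13.72
position: [0.545, -0.1592, 0.1136]
eef_rot: [0.993, 0.118, -0.001, -0.0]
contact_force: [-0.3, 0.5, 0.3]
gripper_width: 0.997
grasp_force: 0.0
```

Request:
{"op": "play_rows", "data": {"rows": [[[-0.2,0.73,0,-0.33,1],[-0.22,0.72,0,-0.33,1],[-0.23,0.72,0,-0.33,1],[-0.25,0.71,0,-0.33,1],[-0.26,0.71,0,-0.33,1],[-0.28,0.7,0,-0.33,1],[-0.3,0.7,0,-0.33,1],[-0.31,0.69,0,-0.33,1],[-0.33,0.68,0,-0.33,1],[-0.34,0.67,0,-0.33,1],[-0.36,0.67,0,-0.33,1],[-0.37,0.66,0,-0.33,1]]]}}

```text
time: 14.72
position: [0.5398, -0.3404, 0.1134]
eef_rot: [0.967, 0.254, -0.001, -0.0]
contact_force: [0.4, -0.4, -0.1]
gripper_width: 0.999
grasp_force: 0.0
```

```bash
python3 - <<'E'
from rect import *
o=bot.get_obs();print(o["time"],o["position"].round(4),np.degrees(2*np.arctan2(o["eef_rot"][1],o["eef_rot"][0])))
c=cap("wrist");save(c,"w3")
print(top_rect("wrist",c,"pack_fresh",.022,.03))
print([(round(d["score"],2),w(c,d["point"]).round(3)) for d in mark_of("wrist","pack_fresh_contacts")+mark_of("wrist","pack_fresh")])
E
```

```text
14.7167 [ 0.5398 -0.3404  0.1134] 29.414095481164654
(0.93, ((561.4046020507812, -326.91998291015625), (92.04324340820312, 41.509071350097656), 27.89801597595215), np.float64(0.026499647818309047), 5564)
[(0.86, array([ 0.603, -0.307,  0.01 ])), (0.73, array([ 0.562, -0.329,  0.002]))]
```

View pics/w3.png

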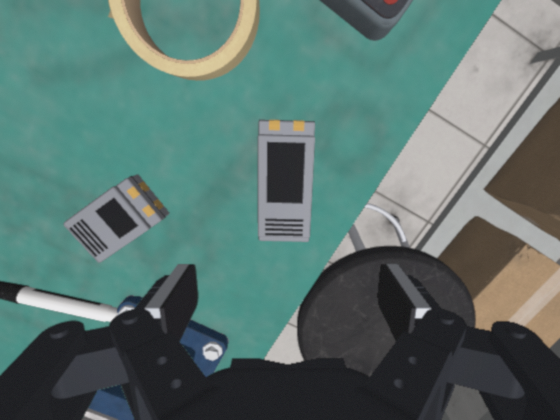

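The wrist view shows the fresh pack at (286,182), contacts up at (286,127), centred between the fingers, with the short pack clear at (115,218). I'll descend and grasp at pack x≈-20 mm with a light grip.

Request:
{"op": "play_rows", "data": {"rows": [[[0.25,-0.08,1,0.25,1],[0,0,1,0,1],[0,0,1,0,1],[0,0,1,0,1],[0,0,0.9,0,1],[0,0,0.6,0,1],[0,0,0,0,1],[0,0,0,0,0.2],[0,0,0,0,0.2],[0,0,0,0,0.2],[0,0,0,0,0.2],[0,0,0,0,0.2]]], "newtons": 20}}

```text
time: 15.92
position: [0.5454, -0.3364, 0.006]
eef_rot: [0.97, 0.245, 0.001, 0.001]
contact_force: [-0.5, -0.1, 4.3]
gripper_width: 0.49
grasp_force: 21.4
```

Request:
{"op": "play_rows", "data": {"rows": [[[0,0,0,0,0.2],[0,0,0,0,0.2],[0,0,-0.5,0,0.2],[0,0,-1,0,0.2],[0,0,-1,0,0.2],[0,0,-1,0,0.2],[0,0,-1,0,0.2],[0,0,0,0,0.2]]]}}

```text
time: 16.58
position: [0.5468, -0.3375, 0.0988]
eef_rot: [0.97, 0.245, 0.003, 0.003]
contact_force: [1.2, 0.3, -1.2]
gripper_width: 0.491
grasp_force: 20.8
```

```bash
python3 -c "
from prof import *
prof('pack_fresh',save_as='s4')
prof('pack_fresh',cam='wrist',save_as='w4')"
```

```text
16.5833 [ 0.5468 -0.3375  0.0988] 28.33 0.491 [ 1.2  0.3 -1.2]
0.7 x [-0.0287  0.063 ] y [-0.0127  0.0275]
-30 20 [0.0969 0.112  0.1142]
-20 38 [0.0958 0.1139 0.1206]
-10 23 [0.0952 0.1088 0.121 ]
10 8 [0.1009 0.1116 0.1199]
20 37 [0.0974 0.1155 0.1204]
30 39 [0.0963 0.1141 0.121 ]
40 42 [0.0959 0.1127 0.1204]
50 37 [0.0953 0.1134 0.1211]
60 31 [0.0952 0.1112 0.1162]
16.6833 [ 0.5441 -0.3363  0.0946] 28.34 0.487 [ 0.6 -0.5 -1.8]
0.97 x [-0.0218  0.0652] y [-0.0202  0.0192]
-30 147 [0.108  0.1089 0.1098]
-20 1367 [0.1142 0.1153 0.1164]
-10 1670 [0.1143 0.1152 0.1164]
0 1776 [0.1141 0.115  0.1159]
10 1908 [0.1142 0.1152 0.1161]
20 2002 [0.1142 0.1152 0.1161]
30 2147 [0.1141 0.1151 0.1161]
40 2332 [0.114  0.1151 0.1161]
50 2474 [0.1139 0.115  0.116 ]
60 2637 [0.1078 0.109  0.1136]
70 455 [0.0936 0.1072 0.2376]
```

```bash
python3 -c "
from plan import *
plan(*crd(-28),.11,-17.7,24)"
```

```text
from [ 0.5424 -0.3355  0.0924] 28.34 turn/row 0.48
[0.3, -0.63, -0.04, 0.48]
[0.27, -0.64, -0.04, 0.48]
[0.25, -0.64, -0.04, 0.48]
[0.23, -0.65, -0.04, 0.48]
[0.21, -0.66, -0.04, 0.48]
[0.19, -0.67, -0.04, 0.48]
[0.16, -0.67, -0.04, 0.48]
[0.14, -0.68, -0.04, 0.48]
[0.12, -0.68, -0.04, 0.48]
[0.1, -0.69, -0.04, 0.48]
[0.07, -0.69, -0.04, 0.48]
[0.05, -0.69, -0.04, 0.48]
[0.03, -0.69, -0.04, 0.48]
[0.0, -0.69, -0.04, 0.48]
[-0.02, -0.69, -0.04, 0.48]
[-0.04, -0.69, -0.04, 0.48]
[-0.07, -0.69, -0.04, 0.48]
[-0.09, -0.69, -0.04, 0.48]
[-0.11, -0.68, -0.04, 0.48]
[-0.13, -0.68, -0.04, 0.48]
[-0.16, -0.67, -0.04, 0.48]
[-0.18, -0.67, -0.04, 0.48]
[-0.2, -0.66, -0.04, 0.48]
[-0.22, -0.66, -0.04, 0.48]
```

Request:
{"op": "play_rows", "data": {"rows": [[[0.3,-0.63,-0.1,0.48,0.2],[0.27,-0.64,-0.1,0.48,0.2],[0.25,-0.64,-0.1,0.48,0.2],[0.23,-0.65,-0.1,0.48,0.2],[0.21,-0.66,-0.1,0.48,0.2],[0.19,-0.67,-0.1,0.48,0.2],[0.16,-0.67,-0.1,0.48,0.2],[0.14,-0.68,-0.1,0.48,0.2],[0.12,-0.68,-0.1,0.48,0.2],[0.1,-0.69,-0.1,0.48,0.2],[0.07,-0.69,0,0.48,0.2],[0.05,-0.69,0,0.48,0.2]]]}}

```text
time: 17.78
position: [0.5334, -0.1689, 0.1124]
eef_rot: [0.999, 0.046, -0.002, -0.001]
contact_force: [1.1, -0.3, -1.5]
gripper_width: 0.482
grasp_force: 20.9
```

Request:
{"op": "play_rows", "data": {"rows": [[[0.03,-0.69,0,0.48,0.2],[0,-0.69,0,0.48,0.2],[-0.02,-0.69,0,0.48,0.2],[-0.04,-0.69,0,0.48,0.2],[-0.07,-0.69,0,0.48,0.2],[-0.09,-0.69,0,0.48,0.2],[-0.11,-0.68,0,0.48,0.2],[-0.13,-0.68,0,0.48,0.2],[-0.16,-0.67,0,0.48,0.2],[-0.18,-0.67,0,0.48,0.2],[-0.2,-0.66,0,0.48,0.2],[-0.22,-0.66,0,0.48,0.2]]]}}

```text
time: 18.78
position: [0.5244, -0.0036, 0.1123]
eef_rot: [0.988, -0.155, -0.002, 0.0]
contact_force: [-0.6, -0.4, -0.7]
gripper_width: 0.485
grasp_force: 20.9
```

```bash
python3 - <<'E'
from plan import *
o=bot.get_obs();p=o["position"];a=yaw_of(o)
d=p[:2]-CO;R=np.array([[np.cos(CY),np.sin(CY)],[-np.sin(CY),np.cos(CY)]])
print(o["time"],p.round(4),np.degrees(a),"cradle xy",(R@d*1000).round(1),o["grasp_force"])
c=cap("wrist");save(c,"w5");P=cloud(c)
m=(P[...,2]>.003)&(P[...,2]<.009)
q=P[m]
k=np.linalg.norm(q[:,:2]-CO,axis=1)<.13
q=q[k];print(cv2.minAreaRect((q[:,:2]*1000).astype(np.float32)),len(q))
X=(q[:,:2]-CO)@R.T*1000;print(np.percentile(X,[.5,2,98,99.5],axis=0).round(1))
s=silhouettes("wrist","pack_fresh")
b=P[s[0]["region"]];b=b[(b[:,2]>.11)]
ra=cv2.minAreaRect((b[:,:2]*1000).astype(np.float32));print(ra,np.median(b[:,2]))
Xb=(b[:,:2]-CO)@R.T*1000;print(np.percentile(Xb,[.5,2,98,99.5],axis=0).round(1))
# lip top / walls
l=P[(P[...,2]>.036)&(P[...,2]<.042)];Xl=(l[:,:2]-CO)@R.T*1000;Xl=Xl[(abs(Xl[:,0])<110)&(abs(Xl[:,1])<50)]
print(len(Xl),np.percentile(Xl,[1,50,99],axis=0).round(1) if len(Xl) else 0)
E
```

```text
18.7833 [ 0.5244 -0.0036  0.1123] -17.826033300596492 cradle xy [-27.9  -0. ] 20.921161472797394
((547.0637817382812, -71.27079010009766), (203.54302978515625, 123.01081848144531), 24.257295608520508) 1315
[[-92.3 -83.7]
 [-84.  -81.6]
 [ 64.5  38.9]
 [ 65.3  39.4]]
((545.775634765625, -10.42953872680664), (42.14510726928711, 106.02335357666016), 72.6033935546875) 0.13263422182847542
[[-56.5 -20.6]
 [-49.4 -19.9]
 [ 37.6  19.8]
 [ 38.2  20.5]]
2753 [[ 33.7 -30.5]
 [ 51.7  -0. ]
 [ 65.4  30.2]]
```

View pics/w5.png

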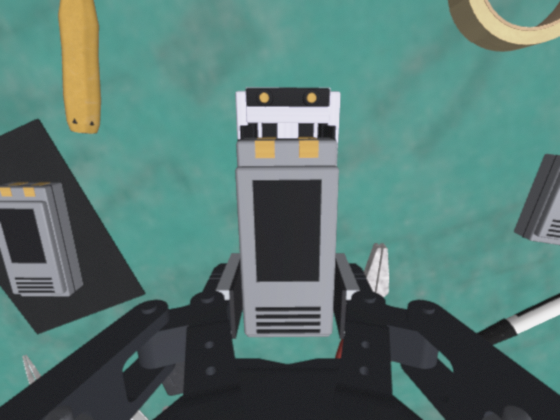

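Wrist view: the fresh pack is in hand and level, contact end up at (287,148), centred on the lip at (287,100). Measured offsets against the cradle are under 1 mm. I'll lower its latch end onto the hook top so that it tilts in the pads.

Request:
{"op": "play_rows", "data": {"rows": [[[0,0,0.8,0,0.2],[0,0,0.9,0,0.2],[0,0,0.8,0,0.2],[0,0,0.4,0,0.2],[0,0,0.1,0,0.2],[0,0,0.1,0,0.2],[0,0,0.1,0,0.2],[0,0,0,0,0.2]]]}}

```text
time: 19.55
position: [0.527, -0.0044, 0.051]
eef_rot: [0.988, -0.154, 0.001, 0.0]
contact_force: [-0.5, -1.0, -1.1]
gripper_width: 0.485
grasp_force: 20.6
```

Request:
{"op": "play_rows", "data": {"rows": [[[0,0,0.1,0,0.2],[0,0,0.1,0,0.2],[0,0,0,0,0.2]]]}}

```text
time: 19.8
position: [0.5287, -0.0048, 0.0478]
eef_rot: [0.988, -0.154, 0.002, 0.0]
contact_force: [1.3, -2.6, 4.9]
gripper_width: 0.483
grasp_force: 21.5
```

```bash
python3 -c "
from prof import *
prof('pack_fresh',cam='wrist',ctr=(.551,-.0121),yaw=-.309)"
```

```text
19.8 [ 0.5287 -0.0048  0.0478] -17.7 0.483 [ 1.3 -2.6  4.9]
0.66 x [-0.0464  0.0407] y [-0.0199  0.0198]
-50 536 [0.0645 0.0658 0.0713]
-40 1822 [0.0693 0.0705 0.0718]
-30 1873 [0.0683 0.0694 0.0707]
-20 1899 [0.0675 0.0685 0.0695]
-10 2031 [0.0666 0.0677 0.0688]
0 2138 [0.0656 0.0668 0.0679]
10 2221 [0.0647 0.0659 0.067 ]
20 2304 [0.0638 0.065  0.0661]
30 2581 [0.057  0.0635 0.0651]
40 1600 [0.0556 0.0571 0.0583]
50 68 [0.1912 0.1912 0.1912]
```

Request:
{"op": "play_rows", "data": {"rows": [[[-0.15,0,0.1,0,0.2],[-0.05,0,0.1,0,0.2],[0,0,0.1,0,0.2],[0,0,0,0,0.2]]]}}

```text
time: 20.23
position: [0.5243, -0.0034, 0.0412]
eef_rot: [0.988, -0.154, 0.002, -0.0]
contact_force: [2.9, -2.2, 4.6]
gripper_width: 0.49
grasp_force: 22.1
```

```bash
python3 -c "
from prof import *
prof('pack_fresh',cam='wrist',ctr=(.551,-.0121),yaw=-.309,save_as='w6')"
```

```text
20.2333 [ 0.5243 -0.0034  0.0412] -17.7 0.49 [ 2.9 -2.2  4.6]
0.57 x [-0.0553  0.0342] y [-0.0199  0.0198]
-60 417 [0.0623 0.0632 0.0641]
-50 1148 [0.063  0.0675 0.0688]
-40 2031 [0.0646 0.066  0.0677]
-30 2097 [0.0619 0.0635 0.0651]
-20 2095 [0.0597 0.0612 0.0626]
-10 2136 [0.0574 0.059  0.0605]
0 2161 [0.055  0.0566 0.0581]
10 2182 [0.0528 0.0543 0.0558]
20 2274 [0.0501 0.0519 0.0535]
30 2289 [0.0417 0.0434 0.0507]
40 144 [0.0399 0.0419 0.0431]
50 65 [0.1844 0.1844 0.1844]
```

Request:
{"op": "play_rows", "data": {"rows": [[[0,0,0.1,0,0.2],[0,0,0.1,0,0.2],[0,0,0,0,0.2],[0,0,0,0,0.2]]]}}

```text
time: 20.67
position: [0.5234, -0.0031, 0.0367]
eef_rot: [0.988, -0.154, 0.001, -0.0]
contact_force: [3.0, -2.9, 4.2]
gripper_width: 0.486
grasp_force: 22.6
```

```bash
python3 -c "
from prof import *
prof('pack_fresh',cam='wrist',ctr=(.551,-.0121),yaw=-.309,save_as='w7')"
```

```text
20.6667 [ 0.5234 -0.0031  0.0367] -17.7 0.486 [ 3.  -2.9  4.2]
0.82 x [-0.0552  0.031 ] y [-0.0199  0.0198]
-60 421 [0.0611 0.062  0.0629]
-50 1318 [0.0614 0.0653 0.0667]
-40 2188 [0.0614 0.0633 0.0653]
-30 2299 [0.0576 0.0596 0.0618]
-20 2154 [0.0544 0.0563 0.058 ]
-10 2200 [0.0508 0.0528 0.0548]
0 2162 [0.0474 0.0494 0.0514]
10 2155 [0.044  0.0459 0.0478]
20 2261 [0.0392 0.0423 0.0443]
30 1529 [0.0313 0.0329 0.0348]
50 67 [0.1798 0.1798 0.1798]
```

Request:
{"op": "play_rows", "data": {"rows": [[[0.2,0,0,0,0.2],[0.2,0,0,0,0.2],[0.15,0,0,0,0.2],[0,0,0,0,0.2]]]}}

```text
time: 21.1
position: [0.534, -0.0057, 0.0373]
eef_rot: [0.988, -0.154, 0.001, -0.0]
contact_force: [1.7, -1.5, 7.7]
gripper_width: 0.485
grasp_force: 23.3
```

```bash
python3 -c "
from prof import *
prof('pack_fresh',cam='wrist',ctr=(.551,-.0121),yaw=-.309,save_as='w8')"
```

```text
21.1 [ 0.534  -0.0057  0.0373] -17.7 0.485 [ 1.7 -1.5  7.7]
0.83 x [-0.0443  0.0408] y [-0.0193  0.0207]
-80 15 [0.0262 0.0275 0.0283]
-50 220 [0.0627 0.0635 0.0644]
-40 1265 [0.0625 0.0664 0.068 ]
-30 2297 [0.0627 0.0648 0.0669]
-20 2359 [0.0587 0.0608 0.0634]
-10 2226 [0.0552 0.0572 0.0591]
0 2226 [0.0515 0.0536 0.0556]
10 2187 [0.0478 0.0499 0.0519]
20 2146 [0.044  0.0461 0.0481]
30 2242 [0.0396 0.0422 0.0444]
40 1528 [0.031  0.0328 0.0397]
60 65 [0.1804 0.1804 0.1804]
```

View pics/w8.png

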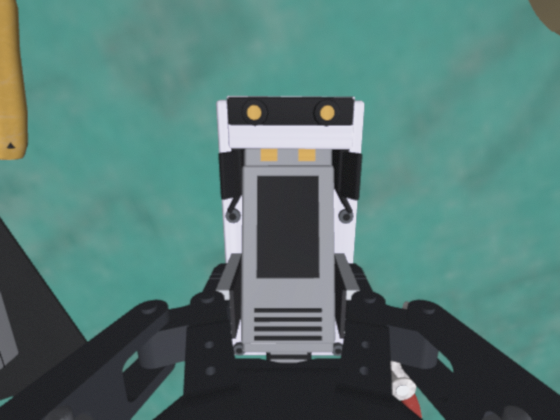

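The wrist view shows the step with its brass strips at (288,155) just reaching the lip edge, the pack centred, and the tilt about 20°. I'll push on under the lip.

Request:
{"op": "play_rows", "data": {"rows": [[[0.15,0,0,0,0.2],[0.15,0,0,0,0.2],[0.1,0,0,0,0.2],[0,0,0,0,0.2]]]}}

```text
time: 21.53
position: [0.5367, -0.0064, 0.0353]
eef_rot: [0.988, -0.153, -0.004, -0.0]
contact_force: [-2.7, 1.3, 7.0]
gripper_width: 0.488
grasp_force: 23.1
```

```bash
python3 -c "
from prof import *
prof('pack_fresh',cam='wrist',ctr=(.551,-.0121),yaw=-.309,save_as='w9')"
```

```text
21.5333 [ 0.5367 -0.0064  0.0353] -17.7 0.488 [-2.7  1.3  7. ]
0.73 x [-0.0418  0.0408] y [-0.019   0.0208]
-40 912 [0.0598 0.061  0.0651]
-30 2226 [0.0614 0.0634 0.0653]
-20 2255 [0.0579 0.0598 0.062 ]
-10 2214 [0.0546 0.0565 0.0583]
0 2235 [0.0513 0.0532 0.0552]
10 2229 [0.0479 0.0499 0.0518]
20 2181 [0.0446 0.0465 0.0484]
30 2196 [0.0413 0.0431 0.0451]
40 1686 [0.0323 0.0349 0.0415]
60 73 [0.1777 0.1777 0.1777]
```

Request:
{"op": "play_rows", "data": {"rows": [[[0,0,0.15,0,0.2],[0,0,0.15,0,0.2],[0,0,0.15,0,0.2],[0,0,0.15,0,0.2],[0,0,0,0,0.2]]], "newtons": 30}}

```text
time: 22.05
position: [0.5386, -0.0065, 0.0241]
eef_rot: [0.988, -0.153, -0.002, -0.001]
contact_force: [-2.1, 1.1, 7.4]
gripper_width: 0.483
grasp_force: 32.8
```

```bash
python3 -c "
from prof import *
prof('pack_fresh',cam='wrist',ctr=(.551,-.0121),yaw=-.309,save_as='w10')"
```

```text
22.05 [ 0.5386 -0.0065  0.0241] -17.7 0.483 [-2.1  1.1  7.4]
0.89 x [-0.0412  0.0414] y [-0.0184  0.021 ]
-40 614 [0.0454 0.0466 0.0517]
-30 1959 [0.0493 0.0506 0.052 ]
-20 1989 [0.0476 0.0489 0.0504]
-10 2032 [0.0462 0.0474 0.0485]
0 2113 [0.0447 0.0459 0.0471]
10 2193 [0.0431 0.0444 0.0456]
20 2251 [0.0416 0.0429 0.0442]
30 2342 [0.04   0.0413 0.0426]
40 1984 [0.0329 0.0397 0.041 ]
60 70 [0.1668 0.1668 0.1668]
```

Request:
{"op": "play_rows", "data": {"rows": [[[-0.03,0,0.15,0,0.2],[-0.03,0,0.15,0,0.2],[-0.03,0,0.15,0,0.2],[0,0,0.1,0,0.2],[0,0,0,0,0.2]]]}}

```text
time: 22.57
position: [0.5364, -0.0058, 0.0136]
eef_rot: [0.988, -0.153, -0.002, -0.0]
contact_force: [-5.2, 0.7, 12.2]
gripper_width: 0.487
grasp_force: 34.7
```

```bash
python3 -c "
from prof import *
prof('pack_fresh',cam='wrist',ctr=(.551,-.0121),yaw=-.309,save_as='w11')"
```

```text
22.5667 [ 0.5364 -0.0058  0.0136] -17.7 0.487 [-5.2  0.7 12.2]
0.68 x [-0.0384  0.0413] y [-0.0184  0.0213]
-50 138 [0.0312 0.0325 0.0336]
-40 821 [0.0377 0.0387 0.0398]
-30 1747 [0.0377 0.0388 0.0399]
-20 1839 [0.0376 0.0385 0.0394]
-10 1934 [0.0376 0.0386 0.0396]
0 2113 [0.0377 0.0386 0.0396]
10 2243 [0.0376 0.0386 0.0396]
20 2389 [0.0375 0.0386 0.0396]
30 2613 [0.0375 0.0385 0.0395]
40 2230 [0.0316 0.0369 0.0391]
60 63 [0.1562 0.1562 0.1562]
```

Request:
{"op": "play_rows", "data": {"rows": [[[0,0,0.1,0,0.2],[0,0,0,0,0.2],[0,0,0,0,0.2],[0,0,0,0,0.7],[0,0,0,0,1],[0,0,0,0,1],[0,0,0,0,1]]]}}

```text
time: 23.25
position: [0.5371, -0.0078, 0.0101]
eef_rot: [0.988, -0.154, -0.002, -0.0]
contact_force: [0.2, 0.2, -0.7]
gripper_width: 0.996
grasp_force: 0.0
```

Request:
{"op": "play_rows", "data": {"rows": [[[0,0,-0.5,0,1],[0,0,-1,0,1],[0,0,-1,0,1],[0,0,-1,0,1],[0,0,-1,0,1],[-0.5,0,-1,0,1],[-1,0,-1,0,1],[-1,0,0,0,1],[0,0,0,0,1]]]}}

```text
time: 24.0
position: [0.4882, 0.0085, 0.1423]
eef_rot: [0.988, -0.153, -0.001, 0.001]
contact_force: [-0.3, -0.8, -1.4]
gripper_width: 1.002
grasp_force: 0.0
```

```bash
python3 - <<'E'
from prof import *
prof('pack_fresh',cam='wrist',ctr=(.551,-.0121),yaw=-.309,save_as='w12')
prof('pack_fresh',cam='scene',ctr=(.551,-.0121),yaw=-.309)
c=cap("wrist");print([(round(d["score"],2),w(c,d["point"]).round(4)) for t in("pack_fresh","bay","thumb_pad") for d in mark_of("wrist",t)[:1]])
E
```

```text
24.0 [0.4882 0.0085 0.1423] -17.7 1.002 [-0.3 -0.8 -1.4]
0.98 x [-0.0441  0.0416] y [-0.0186  0.0216]
-50 78 [0.0321 0.0333 0.0344]
-40 547 [0.033  0.0394 0.0409]
-30 636 [0.0382 0.0395 0.0409]
-20 675 [0.0382 0.0392 0.0403]
-10 686 [0.0382 0.0394 0.0406]
0 754 [0.0383 0.0395 0.0406]
10 739 [0.0381 0.0393 0.0408]
20 791 [0.0381 0.0393 0.0404]
30 830 [0.0378 0.0391 0.0403]
40 613 [0.0319 0.0333 0.0395]
24.1 [0.4906 0.007  0.1416] -17.7 1.004 [ 1.5 -0.3 -0.4]
0.71 x [-0.0971  0.0595] y [-0.0281  0.0343]
-80 22 [0.025  0.0276 0.0292]
-70 19 [0.0255 0.0272 0.0291]
-60 84 [0.0129 0.0271 0.0423]
-50 83 [0.0135 0.0281 0.0433]
-40 13 [0.0121 0.026  0.0394]
-30 4 [0.0156 0.0172 0.0181]
-20 4 [0.0118 0.0144 0.0181]
0 7 [0.0101 0.0109 0.0145]
10 15 [0.0127 0.0197 0.0312]
20 26 [0.0114 0.0278 0.0418]
30 41 [0.0151 0.0368 0.0407]
40 52 [0.0185 0.0366 0.0401]
50 64 [0.0156 0.0396 0.0475]
60 40 [0.0165 0.0388 0.0461]
[(0.81, array([ 0.5515, -0.0107,  0.0141])), (0.89, array([0.4735, 0.0107, 0.0313]))]
```

View pics/w12.png

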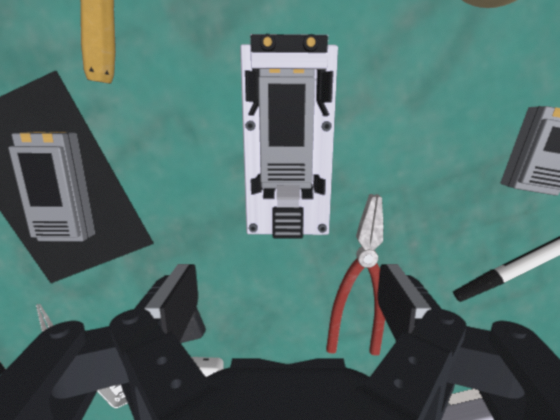

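The fresh pack lies level in the bay with its top at 39 mm, the height the tested pack read at the start. The thumb pad is back at its home height of 27 mm, around (287,222), and the tested pack is flat on the mat at (50,187). I'm handing in.

```bash
python3 -c "
from rig import bot
print(bot.close_job())"
```

```text
the job is handed in; nothing more can be done
None
```

I handed the job in at about 24 s of the 72 s allowed: the tested pack lies flat on the mat and the fresh pack sits level in the cradle with the latch back home. No verdict came back. The short pack and the other bench items were not touched in any move.

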